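# Load the block tray and start the press with its key

## Task

Get the proofing press going: lay the two L-shaped printing blocks face up and flat in the low steel tray, turned so that together they fill it. Then turn the key on the starter box clockwise, past run, to its start stop, hold it there for a full second without forcing it, and let it spring back to run. Do not shift the cup, the tape roll or the pencil tin.

Things in the scene. Friction and masses are not known exactly. Their poses are not given: they have to be found in the camera images.
- narrow_l_bar (a point): The narrower-armed L-shaped wooden printing block, thin lino face on top, 24 mm high, 90 g. Cross bar 60 mm long (y) x 30 mm (x); an arm 22 mm wide and 57 mm long leaves it towards +x, flush with its +y end (x 15 to 72, y 8 to 30 mm). Point: centre of the cross bar, half-way up; z up. Best gripped over the ends of the bar (60 mm apart, along y), by the upper half of its height only, clear of the tray's rim.
- wide_l_bar (a point): The wider-armed L-shaped wooden printing block, thin lino face on top, 24 mm high, 90 g. Cross bar 60 mm long (y) x 30 mm (x); an arm 34 mm wide and 57 mm long leaves it towards +x, flush with its +y end (x 15 to 72, y -4 to 30 mm). Point: centre of the cross bar, half-way up; z up. Best gripped over the ends of the bar (60 mm apart, along y), by the upper half of its height only, clear of the tray's rim.
- tray: Fixed low steel tray, inside 125 mm (x) by 65 mm (y); floor 5 mm thick; rim 8 mm wide, 11 mm over the table (6 mm over the floor). Origin: centre of its underside; z up. The blocks fill it with 2 to 4 mm of play: one with its x along the tray's +x and bar centred 46 mm to the -x side of the tray's centre, the other half a turn round, bar 46 mm to the +x side; which block is at which end is free.
- console: Grey starter box, fixed, about 150 x 130 mm, sloping face towards the robot. Origin: on the table under the face's centre; x horizontal, the way the face rises, y left, z up. The face is tilted 0.42 rad: outward normal (-sin 0.42, 0, cos 0.42) in this frame; its centre, where the key's axis leaves it, is 85 mm over the table. A collar and barrel (radius 21 mm) stand 11 mm out under the key.
- key_head (a point): Captive black key, flat T head: 56 mm wide (x, 28 each side of the axis), 8 mm thick (y), 28 mm high (z), 16 to 44 mm out from the face. Point: on the turning axis, 30 mm from the face; z out of the face. It starts with x 0.35 rad left to 1.35 rad right of straight up the slope, and turns clockwise seen from outside (minus about z) to stops whose angles differ each time. Push a wing round with closed fingers, or grip it lightly.
- barrel (a joint): First step of the key, from off (0) to run (1.10 rad, a stop). Drags lightly (0.03 N m) and stays where it is left. Starts between 0 and 1.0; how the switch is turned in the panel also differs, so feel for its stops.
- key (a joint): Second step of the key, added to the first: run (0) to start (0.70 rad, hard stop). Begins once the barrel is at run. Spring: 0.065 N m to begin, 0.12 N m at the stop (6 N at 20 mm from the axis); springs back to 0 when let go. Pressing on past the stop only loads the key: pushed or squeezed with 25 N it bends.
- cup: Bystander: closed paper coffee cup, 120 mm high, 86 mm across. Origin: centre of its underside.
- tape: Bystander: roll of paper tape lying flat, 96 mm across, 25 mm high. Origin: centre of its underside.
- pencil_tin: Bystander: open flat tin of pencils, 100 x 190 mm, 18 mm high. Origin: centre of its underside.
Things that resemble listed ones, but are neither listed nor needed, are in the scene too. Of the things that look like the tray, the smallest one is meant. Leave any green or turquoise look-alike of the part that bears wide_l_bar alone.

How it is judged:
On the way, in this order (a step that is already met when the one before it is completed fails the run):
1. both blocks lie flat in the tray (z of narrow_l_bar in the frame of tray between 0.015 and 0.0192 m and horizontal distance between each of narrow_l_bar, wide_l_bar and tray below 0.056 m and angle between each of narrow_l_bar, wide_l_bar's own z axis and vertical below 0.06 rad and angle between the x axis of each of narrow_l_bar, wide_l_bar and the x axis of tray, either way round below 0.12 rad and z of wide_l_bar in the frame of tray between 0.015 and 0.0192 m), for 0.2 s.
2. the key is held at the start stop for most of a second (value of joint barrel above 1 rad and value of joint key above 0.63 rad), for 0.7 s.
3. the key has sprung back to run (value of joint barrel above 0.97 rad and value of joint key below 0.1 rad), for 0.2 s.
At the end, for the whole second after the job is handed in: Both blocks lie flat on the tray's floor inside its rim (within about 2 mm of seated height, square to it within 0.12 rad); the key stands at run: barrel above 0.97 rad, key back below 0.10 rad (all of step 1 and all of step 3); the robot touches nothing.
It fails at once if the key or its box is forced (over 25 N) (contact force between console and anything else above 25 N).
It fails at once if a bystander is shifted by more than 30 mm (distance of any of cup, tape, pencil_tin from where it was at the start of the episode above 0.03 m).
It also fails if it takes over 72 s, if anything falls off the work surface, if the arm or the gripper's body presses on something with over 40 N, if the wrist force passes 120 N, or if a joint passes its speed limit or range.

## Robot

A 6-joint arm with a two-finger parallel gripper is mounted at the origin on the work surface. World frame = base frame: x ahead of the robot, y to its left, z up, the work surface at z = 0. Lengths are in m, angles in rad, forces in N, time in s.
With the tool pointing down it reaches from about 0.25 to 0.725 m from the base axis. Payload 4 kg.
Tool frame: the origin (TCP) lies at the very end of the fingers, on their centre line; the grasp point (between the pads) lies 19 mm behind it; z points along the fingers, y is the line along which they close (so a half turn about z gives the same grasp; the last joint's range is limited). The gripper opens to 85 mm and grips with 20 to 120 N. Pads are 22 mm wide; open, the fingers measure 114 mm over their backs; the gripper's body (76 mm by 85 mm) begins 54 mm behind the grasp point. The pads swing forward as they close: fully open they stand 13 mm farther back than shut.
Start: joints at [-1.227, 0.241, 0.005, 1.335, 0, 1.571], TCP at [0.169, -0.471, 0.231] pointing down, gripper open.
Joint ranges: [-2.72, 2.72], [-1.05, 1.87], [-1.09, 1.28], [-1.99, 2.15], [-1.42, 1.44], [-3.14, 3.14]. Speed limits (rad/s): [2.79, 2.79, 3.14, 3.14, 3.14, 3.14].

## Interface

Orientations are given as a unit quaternion [x, y, z, w].
In Python, from workcell import bot gives the robot as it stands.
- The arm moves only by the tool carry_out, never from a script. Its argument "increments" is one flat list of numbers, 5 for each row, row after row: the finger opening in cm, from 0 to 8.54, then the shift along the tool's x, y, z in cm, then the turn about the tool's z in rad. A call has exactly 5 rows; each row shifts and turns the commanded pose from where the row before left it, along the tool's axes as they then stand; what a row does not reach is not made up. A row lasts 1/8 s, in which the tool goes at most 62.5 mm and 10.7 degrees, less where a joint would pass 70% of its speed; a pose out of reach is approached as far as the arm can. A call with a gripper value outside its range is refused whole. The fingers move at their own pace and stop on an object; the grip force is fixed at half the most. Time passes only in rows, so rows that do not move let the fingers close, or fill a call up. It gives the time, the measured TCP pose, the force, the opening and the grip force at its end, in the units of the state.
- bot.get_obs(): the state, without advancing time (a new reading comes with each control period).
- bot.camera(name): name is "scene" or "top"; returns a dict with "pixels" (420x560x3 uint8, blue, green, red), "range_z" (420x560 float32, m along the optical axis (not along the pixel's ray), 0 where there is no reading), "mtx" (3x3 intrinsics, pixels), "eye" and "attitude" of the camera in the world. Camera axes: x right, y down, z forward; pixel columns grow to the right and rows downward; lengths in m; the calibration is good to about 2 mm. A picture is of the moment at which its call begins.
- bot.job_done(): hands the job in; it is judged then, once.
Trained networks look in a picture, given as the dict that the camera call returned (one of the last four; its "shot" number tells which), for a name from the list of things; names that differ only in an ending like _2 or _b are one class to them, and where a whole thing is asked for, a point or a joint stands for the part that bears it (a point fixed in the world has none). Each returns a list of dicts, best first, with "p" (0 to 1); they miss things now and then, are a little off and sometimes report something else, mostly with a low value. They report only what shows in the picture. A call takes as long as a camera call. They do not tell look-alikes from the thing itself.
- bot.find_in(picture, name): "xyz" ([x, y, z] in m, in the coordinates of the camera as it stood for that picture, good to about 4 mm: the middle of the surface that is visible of it).
- bot.regions_of(picture, name): "mask" (420x560 bool, what is visible of it).
- bot.place_of(picture, name): "xyz" ([x, y, z] in m, in the coordinates of the camera as it stood for that picture, good to about 4 mm: a listed point, or the origin of a listed thing).
The state is a dict: "clock": time; "joint_pos": joint angles; "joint_vel": joint speeds; "tau": joint torques, N m; "eef_pos": TCP position; "tool_rot": TCP orientation; "ft_force": force on the tool from outside, world axes, zero at the start; "ft_torque": the same for the moment, N m; "grip_width": finger opening in m; "grasp_force": force on a finger pad.
Only numpy, scipy, OpenCV 4.12 (cv2) and the standard library are available. Lean on these libraries where they do the work, as an engineer would, in place of code of your own. Each camera call takes 0.05 s, during which the arm holds its last target. There are 200 camera calls.

## Working session

There is one attempt and no reset: what is moved stays moved. The work goes in short steps, Python scripts to look and compute and a tool call to move; the robot and the scene stay as the last step left them, time stands still between calls to the robot, and variables do not carry over. Pictures are saved under pics/ and viewed, at most 10 in all, crops included, and the job is handed in when it is done.

Besides the shell and the picture viewer there is one more tool, called after "Emit:" as name(argument=value, ...), one argument or row to a line, values as JSON. carry_out: Moves the arm, as the interface text tells. Its arguments: {"type":"object","properties":{"increments":{"type":"array","items":{"type":"number"}}},"required":["increments"]}

```bash
mkdir -p pics; ls; cat > h.py <<'E'
import numpy as np, cv2
from scipy.spatial.transform import Rotation as R
from workcell import bot
def cam(n):
    return bot.camera(n)
def Rm(p):
    a=np.array(p["attitude"],float)
    return a if a.shape==(3,3) else R.from_quat(a).as_matrix()
def w(p,xyz): return Rm(p)@np.array(xyz)+np.array(p["eye"])
def cloud(p):
    z=p["range_z"];K=p["mtx"];v,u=np.indices(z.shape)
    c=np.stack([(u-K[0][2])/K[0][0]*z,(v-K[1][2])/K[1][1]*z,z],-1)
    return c@Rm(p).T+np.array(p["eye"])
def pix(p,X):
    c=Rm(p).T@(np.array(X)-np.array(p["eye"]));q=np.array(p["mtx"])@c
    return (q[:2]/q[2]).round().astype(int)
E
python3 - <<'E'
from h import *
for n in("scene","top"):
    p=cam(n);cv2.imwrite(f"pics/{n}0.png",p["pixels"]);print(n,p["eye"],p["mtx"][0],p["attitude"])
    for k in["narrow_l_bar","wide_l_bar","tray","console","key_head","cup","tape","pencil_tin"]:
        for d in bot.place_of(p,k): 
            X=w(p,d["xyz"]);print(k,round(d["p"],2),X.round(3),pix(p,X))
print(bot.get_obs())
E
```

```text
pics
scene [1.34442283 0.39765904 1.28192147] [488.28798853   0.         285.51263652] [ 0.56549538  0.76312572 -0.24816382 -0.19044379]
narrow_l_bar 0.85 [0.431 0.219 0.011] [310 214]
wide_l_bar 0.97 [0.478 0.669 0.009] [450 262]
wide_l_bar 0.71 [0.604 0.264 0.013] [310 262]
wide_l_bar 0.57 [0.463 0.377 0.014] [356 233]
tray 0.64 [ 0.609  0.008 -0.002] [229 245]
tray 0.63 [0.277 0.336 0.   ] [355 189]
tray 0.62 [ 0.181 -0.29  -0.002] [195 131]
console 0.91 [ 0.518 -0.279  0.   ] [157 200]
key_head 0.66 [ 0.402 -0.033 -0.005] [240 192]
key_head 0.5 [ 0.509 -0.267  0.116] [155 176]
cup 0.67 [ 0.777  0.139 -0.001] [252 303]
tape 0.88 [ 0.403 -0.034 -0.006] [239 193]
pencil_tin 0.73 [ 0.786 -0.08   0.004] [179 285]
top [0.29951598 0.16946376 1.73977841] [515.09029125   0.         280.8715772 ] [ 0.71195971 -0.69933816  0.04795175 -0.04171488]
narrow_l_bar 0.59 [0.437 0.219 0.01 ] [262 227]
wide_l_bar 0.88 [0.467 0.374 0.017] [216 217]
wide_l_bar 0.67 [0.602 0.261 0.012] [250 178]
wide_l_bar 0.58 [0.474 0.674 0.013] [127 213]
wide_l_bar 0.42 [ 0.398 -0.031  0.003] [336 240]
tray 0.91 [0.
[... 331 characters left out ...]
8]
{'clock': 0.9, 'joint_pos': array([-1.22700991e+00,  2.40561963e-01,  5.01085641e-03,  1.33519151e+00,
       -5.95823444e-06,  1.57079893e+00]), 'joint_vel': array([ 0.00046612,  0.00092846, -0.00060888, -0.00039776, -0.00084746,
       -0.0003758 ]), 'tau': array([ 6.76691998e-04, -3.72194517e+01,  2.52693665e+01,  9.84715480e-04,
        5.28038720e-05,  4.81042534e-06]), 'eef_pos': array([ 0.16852836, -0.47075128,  0.23132963]), 'tool_rot': array([9.85262926e-01, 1.71046676e-01, 1.65839810e-06, 2.69692781e-05]), 'ft_force': array([ 0.65091418, -1.13396298,  0.23353262]), 'ft_torque': array([-0.02465674, -0.01901511, -0.01478125]), 'grasp_force': 0.0, 'grip_width': 0.08561365336639955}
```

View pics/top0.png

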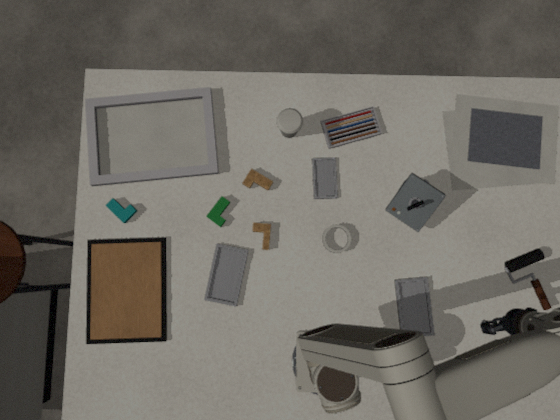

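View pics/scene0.png

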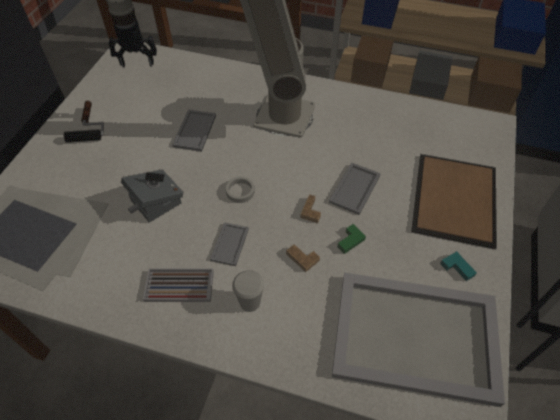

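Top view: wooden blocks at about (262,232) (narrow arm) and (257,180) (wide arm). Green (218,211) and turquoise (121,210) are look-alikes. Of the three trays at (325,178), (228,273) and (413,305), the first is the smallest. Now I'll fit poses and make a confirming crop.

```bash
cat > fit.py <<'E'
from h import *
from scipy.optimize import minimize
def Lp(wd): 
    return np.array([[-15,-30],[15,-30],[15,30-wd],[72,30-wd],[72,30],[-15,30]])/1000.
NAR,WID=Lp(22),Lp(34)
TR=np.array([[-70.5,-40.5],[70.5,-40.5],[70.5,40.5],[-70.5,40.5]])/1000.
S=4
def proj(p,X):
    q=((X-np.array(p["eye"]))@Rm(p))@np.array(p["mtx"]).T
    return q[:,:2]/q[:,2:]
def render(p,poly,x,y,a,z0,z1,off,n=120):
    c,s=np.cos(a),np.sin(a);P=poly@np.array([[c,s],[-s,c]])+[x,y]
    t,b=[proj(p,np.c_[P,np.full(len(P),z)]) for z in(z1,z0)]
    im=np.zeros((n*S,n*S),np.uint8)
    f=lambda q:np.round(((q-off)+.5)*S*16).astype(np.int32)
    F=lambda q:cv2.fillPoly(im,[f(q)],1,shift=4)
    F(t);F(b)
    for i in range(len(P)):
        j=(i+1)%len(P);F(np.array([t[i],t[j],b[j],b[i]]))
    return cv2.resize(im.astype(np.float32),(n,n),interpolation=cv2.INTER_AREA)
def fit(views,poly,xy,z0,z1,yaws=np.arange(0,6.28,.4)):
    n=120;D=[]
    for p,m in views:
        off=proj(p,np.array([[xy[0],xy[1],z1]]))[0].round()-n//2;o=off.astype(int)
        pad=np.pad(m.astype(np.float32),n);D.append((p,off,pad[o[1]+n:o[1]+2*n,o[0]+n:o[0]+2*n]))
    cost=lambda v:sum(np.abs(render(p,poly,v[0]/100,v[1]/100,v[2],z0,z1,off)-m).sum()/m.sum() for p,off,m in D)
    best=None
    for a in yaws:
        r=minimize(cost,[xy[0]*100,xy[1]*100,a],method="Nelder-Mead",options=dict(initial_simplex=[[xy[0]*100,xy[1]*100,a],[xy[0]*100+1,xy[1]*100,a],[xy[0]*100,xy[1]*100+1,a],[xy[0]*100,xy[1]*100,a+.3]],maxiter=150))
        if best is None or r.fun<best.fun: best=r
    v=best.x;return np.array([v[0]/100,v[1]/100,(v[2]+np.pi)%(2*np.pi)-np.pi]),best.fun/len(D)
def masknear(p,k,xy):
    c=cloud(p)[...,:2]
    ms=[d["mask"] for d in bot.regions_of(p,k) if d["mask"].sum()>20]
    ms=[m for m in ms if np.hypot(*(np.median(c[m],0)-xy))<.05]
    return ms[0] if ms else None
def pose(ps,k,poly,xy,z0,z1,**kw):
    out=[]
    V=[(p,m) for p in ps for m in [masknear(p,k,xy)] if m is not None]
    for v in V: out.append(fit([v],poly,xy,z0,z1,**kw))
    out.append(fit(V,poly,xy,z0,z1,**kw))
    return out
E
cat > m1.py <<'E'
from fit import *
T=cam("top");Sc=cam("scene")
for k,poly,xy,z in [("narrow_l_bar",NAR,(.434,.219),.024),("wide_l_bar",WID,(.603,.262),.024),("tray",TR,(.61,.006),.011)]:
    for r in pose([T,Sc],k,poly,xy,0,z): print(k,r[0].round(4),round(r[1],3))
for p in(T,Sc):
    C=cloud(p)
    for xy in [(.61,.006),(.277,.335),(.18,-.29)]:
        m=masknear(p,"tray",xy)
        if m is not None: print("tray size",xy,np.array(cv2.minAreaRect(C[m][:,:2].astype(np.float32))[1]).round(3))
# console
for p in (T,Sc):
    C=cloud(p);d=C-np.array([.518,-.28,.085])
    m=(np.hypot(d[...,0],d[...,1])<.1)&(C[...,2]>.04)&(C[...,2]<.2)
    P=C[m]; rng=np.random.default_rng(0);best=0
    for _ in range(400):
        t=P[rng.choice(len(P),3,False)];nn=np.cross(t[1]-t[0],t[2]-t[0]);l=np.linalg.norm(nn)
        if l<1e-6: continue
        nn/=l;nn*=np.sign(nn[2])
        if not .85<nn[2]<.96: continue
        i=np.abs((P-t[0])@nn)<.003
        if i.sum()>best: best=i.sum();I=i
    q=P[I];c=q.mean(0);nn=np.linalg.svd(q-c)[2][2];nn*=np.sign(nn[2])
    print("face n",nn.round(3),"tilt",np.arccos(nn[2]).round(3),"yaw",np.arctan2(-nn[1],-nn[0]).round(3),best)
    h=(P-c)@nn
    K=P[(h>.034)&(h<.055)];print("key pts",len(K),K.mean(0).round(4),np.median(h[(h>.03)]).round(4))
    print("axis foot z at", (c[2]-((.518-c[0])*nn[0]+(-.28-c[1])*nn[1])/nn[2]).round(4))
    yw=np.arctan2(-nn[1],-nn[0]);ex=np.array([np.cos(yw)*nn[2],np.sin(yw)*nn[2],np.hypot(nn[0],nn[1])]);ey=np.cross(nn,ex)
    k2=np.c_[K@ex,K@ey];k2-=k2.mean(0);print("key angle",[np.arctan2(v[1],v[0]).round(3) for v in np.linalg.svd(k2)[2][:1]],k2.min(0),k2.max(0))
b=T["pixels"][100:260,200:450];cv2.imwrite("pics/crop1.png",cv2.resize(b,None,fx=3.2,fy=3.2,interpolation=cv2.INTER_CUBIC))
c=Sc["pixels"][155:225,110:200];cv2.imwrite("pics/crop2.png",cv2.resize(c,None,fx=6,fy=6,interpolation=cv2.INTER_CUBIC))
print(bot.get_obs()["clock"])
E
time python3 m1.py
```

```text
narrow_l_bar [0.4368 0.2224 3.0853] 0.111
narrow_l_bar [0.4314 0.2197 3.0829] 0.111
narrow_l_bar [0.436  0.2209 3.0772] 0.16
wide_l_bar [ 0.6058  0.2634 -2.124 ] 0.101
wide_l_bar [ 0.6021  0.2616 -2.1145] 0.072
wide_l_bar [ 0.6042  0.2619 -2.1252] 0.113
tray [0.6113 0.0111 0.0646] 0.038
tray [0.6113 0.0111 0.0646] 0.038
tray size (0.61, 0.006) [0.119 0.421]
tray size (0.277, 0.335) [0.213 0.189]
tray size (0.18, -0.29) [0.555 0.18 ]
tray size (0.277, 0.335) [0.134 1.188]
tray size (0.18, -0.29) [1.476 0.161]
face n [-0.341  0.234  0.911] tilt 0.426 yaw -0.602 955
key pts 55 [ 0.5065 -0.2674  0.1249] 0.0422
axis foot z at 0.0855
key angle [np.float64(2.639)] [-0.02426791 -0.01608437] [0.02300794 0.0151507 ]
face n [-0.335  0.221  0.916] tilt 0.413 yaw -0.582 844
key pts 67 [ 0.5059 -0.2699  0.1217] 0.0387
axis foot z at 0.0843
key angle [np.float64(2.651)] [-0.02611317 -0.01447716] [0.02366645 0.01514224]
1.6
real	0m4.640s
user	0m4.002s
sys	0m0.116s
```

View pics/crop1.png

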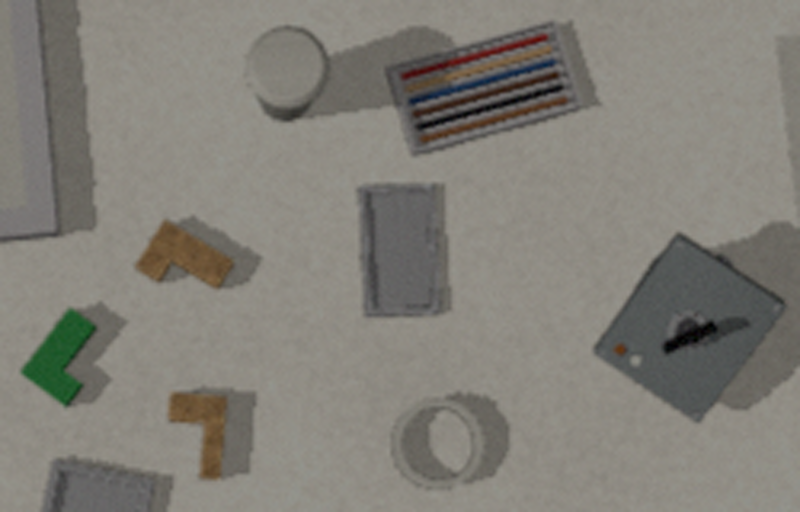

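View pics/crop2.png

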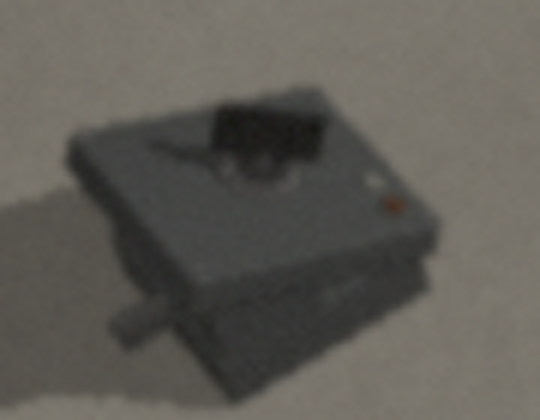

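Crop 1 shows the narrow-arm wooden L (205,430), the wide-arm wooden L (185,255), and the smallest tray (402,250). The green L (60,355) stays alone. Crop 2 shows the black key across the slope. First move now.

Emit:
carry_out(
  increments=[8.5,3.6,-4,0,0,8.5,3.6,-4,0,0,8.5,3.6,-4,0,0,8.5,3.6,-4,0,0,8.5,3.6,-4,0,0],
)

```text
clock: 2.22
eef_pos: [0.271, -0.2203, 0.2315]
tool_rot: [0.985, 0.171, 0.0, 0.0]
ft_force: [1.6, -0.7, 0.2]
grip_width: 0.0851
grasp_force: 0.0
```

```bash
cat > plan.py <<'E'
import sys
from h import *
def psi(o): 
    M=R.from_quat(o["tool_rot"]).as_matrix();return np.arctan2(M[1,0],M[0,0])
def plan(targets,o=None,v=.055,wv=.17):
    """targets: (x,y,z,psi,grip_cm[,nrows])"""
    o=o or bot.get_obs();p=np.array(o["eef_pos"]);a=psi(o);rows=[]
    for t in targets:
        q=np.array(t[:3]);g=t[4];n=t[5] if len(t)>5 else int(max(1,np.ceil(np.linalg.norm(q-p)/v),np.ceil(abs(t[3]-a)/wv)))
        p0,a0=p.copy(),a
        for i in range(1,n+1):
            d=p0+(q-p0)*i/n-p;b=round((t[3]-a),2) if i==n else round((t[3]-a0)/n,2)
            c,s=np.cos(a),np.sin(a)
            r=np.round([(d[0]*c+d[1]*s)*100,(d[0]*s-d[1]*c)*100,-d[2]*100],1)
            rows.append([g,*r,-b])
            p=p+np.array([r[0]*c+r[1]*s,r[0]*s-r[1]*c,-r[2]])/100;a+=b
    while len(rows)%5: rows.append([rows[-1][0],0,0,0,0])
    for i in range(0,len(rows),5): print("["+", ".join(",".join("%g"%(x+0) for x in r) for r in rows[i:i+5])+"]")
E
python3 -c "
from plan import *
o=bot.get_obs();print(o['eef_pos'],psi(o),o['joint_pos'],o['clock'])"
```

```text
[ 0.27100177 -0.22031092  0.23151951] 0.3431081412669204 [-6.82792807e-01 -6.19671879e-02 -3.31823264e-01  1.29986402e+00
  2.36121748e-04  2.11569214e+00] 2.225
```

```bash
python3 -c "
from plan import *
plan([(.434,.221,.15,3.08,8.5),(.434,.221,.04,3.08,8.5),(.434,.221,.009,3.08,8.5)])"
```

```text
[8.5,1.8,-2.1,0.5,-0.16, 8.5,2.1,-1.8,0.5,-0.16, 8.5,2.3,-1.5,0.4,-0.16, 8.5,2.6,-1.1,0.5,-0.16, 8.5,2.7,-0.6,0.5,-0.16]
[8.5,2.7,-0.2,0.5,-0.16, 8.5,2.8,0.2,0.5,-0.16, 8.5,2.7,0.7,0.4,-0.16, 8.5,2.5,1.1,0.5,-0.16, 8.5,2.3,1.5,0.5,-0.16]
[8.5,2.1,1.8,0.5,-0.16, 8.5,1.8,2.2,0.5,-0.16, 8.5,1.4,2.4,0.4,-0.16, 8.5,0.9,2.5,0.5,-0.16, 8.5,0.6,2.8,0.5,-0.16]
[8.5,0.1,2.7,0.5,-0.16, 8.5,-0.3,2.8,0.5,-0.18, 8.5,0,0,5.5,0, 8.5,0,0,5.5,0, 8.5,0,0,3.1,0]
```

Emit:
carry_out(
  increments=[8.5,1.8,-2.1,0.5,-0.16,8.5,2.1,-1.8,0.5,-0.16,8.5,2.3,-1.5,0.4,-0.16,8.5,2.6,-1.1,0.5,-0.16,8.5,2.7,-0.6,0.5,-0.16],
)

```text
clock: 2.85
eef_pos: [0.3189, -0.0908, 0.2074]
tool_rot: [0.839, 0.543, 0.0, 0.0]
ft_force: [1.2, 0.3, 0.1]
grip_width: 0.0846
grasp_force: 0.0
```

Emit:
carry_out(
  increments=[8.5,2.7,-0.2,0.5,-0.16,8.5,2.8,0.2,0.5,-0.16,8.5,2.7,0.7,0.4,-0.16,8.5,2.5,1.1,0.5,-0.16,8.5,2.3,1.5,0.5,-0.16],
)

```text
clock: 3.48
eef_pos: [0.3669, 0.0384, 0.1833]
tool_rot: [0.561, 0.827, 0.0, 0.0]
ft_force: [0.5, 0.0, 0.5]
grip_width: 0.0849
grasp_force: 0.0
```

Emit:
carry_out(
  increments=[8.5,2.1,1.8,0.5,-0.16,8.5,1.8,2.2,0.5,-0.16,8.5,1.4,2.4,0.4,-0.16,8.5,0.9,2.5,0.5,-0.16,8.5,0.6,2.8,0.5,-0.16],
)

```text
clock: 4.1
eef_pos: [0.4147, 0.1689, 0.1592]
tool_rot: [0.195, 0.981, 0.0, 0.0]
ft_force: [0.5, 0.3, 0.0]
grip_width: 0.085
grasp_force: 0.0
```

Emit:
carry_out(
  increments=[8.5,0.1,2.7,0.5,-0.16,8.5,-0.3,2.8,0.5,-0.18,8.5,0,0,3,0,8.5,0,0,3,0,8.5,0,0,0,0],
)

```text
clock: 4.72
eef_pos: [0.4314, 0.2189, 0.0873]
tool_rot: [0.029, 1.0, -0.001, -0.002]
ft_force: [0.6, -0.6, 0.0]
grip_width: 0.085
grasp_force: 0.0
```

```bash
python3 -c "
from plan import *
o=bot.get_obs();print(o['eef_pos'],psi(o),o['joint_pos'],o['clock'])
plan([(.434,.221,.04,3.08,8.5),(.434,.221,.009,3.08,8.5,2)])
p=cam('scene');cv2.imwrite('pics/a.png',cv2.resize(p['pixels'][130:270,230:410],None,fx=4,fy=4))"
```

```text
[0.43141235 0.2189416  0.08727586] 3.084002922062538 [ 4.69620743e-01  3.28607558e-01 -2.74561667e-01  9.73265566e-01
  1.36091445e-05  5.27203543e-01] 4.725
[8.5,-0.2,0.2,4.7,0, 8.5,0,0,1.6,0, 8.5,0,0,1.5,0, 8.5,0,0,0,0, 8.5,0,0,0,0]
```

View pics/a.png

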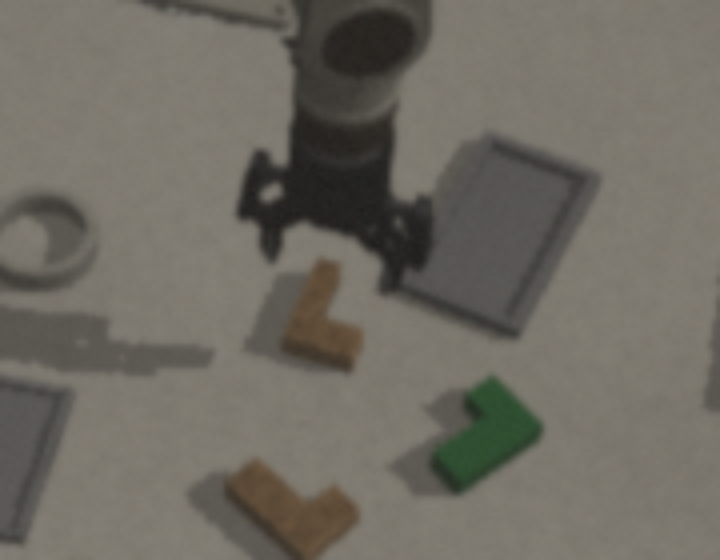

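The view shows the open gripper above the narrow block (320,315). Descend and close.

Emit:
carry_out(
  increments=[8.5,-0.2,0.2,4.7,0,8.5,0,0,1.6,0,8.5,0,0,1.5,0,8.5,0,0,0,0,5,0,0,0,0],
)

```text
clock: 5.4
eef_pos: [0.4365, 0.2222, 0.0124]
tool_rot: [0.029, 1.0, 0.001, 0.001]
ft_force: [-1.0, -0.0, -0.1]
grip_width: 0.0693
grasp_force: 0.0
```

Emit:
carry_out(
  increments=[5,0,0,0,0,5,0,0,0,0,5,0,0,0,0,5,0,0,0,0,5,0,0,0,0],
)

```text
clock: 6.02
eef_pos: [0.4368, 0.2221, 0.0131]
tool_rot: [0.029, 1.0, 0.001, 0.001]
ft_force: [-0.5, -1.4, 5.5]
grip_width: 0.0576
grasp_force: 63.5
```

```bash
python3 -c "
from plan import *
o=bot.get_obs();print(o['eef_pos'],psi(o),o['grip_width'],o['grasp_force'],o['clock'])
plan([(.434,.221,.09,3.08,5),(.58,.09,.10,3.2,5),(.657,.014,.07,3.206,5)])"
```

```text
[0.43675271 0.22212524 0.0131444 ] 3.0837612126058787 0.057599714505850476 63.511701822280884 6.025
[5,0.1,-0.1,-3.8,0, 5,0.2,0,-3.9,0, 5,-3.8,-3.1,-0.2,-0.03, 5,-3.8,-3.1,-0.3,-0.03, 5,-3.6,-3.3,-0.2,-0.03]
[5,-3.6,-3.4,-0.3,-0.03, 5,-2.4,-2.7,1,0, 5,-2.4,-2.7,1,0, 5,-2.4,-2.7,1,0, 5,0,0,0,0]
```

Emit:
carry_out(
  increments=[5,0,0,-3.8,0,5,0,0,-3.9,0,5,-3.8,-3.1,-0.2,-0.03,5,-3.8,-3.1,-0.3,-0.03,5,-3.6,-3.3,-0.2,-0.03],
)

```text
clock: 6.65
eef_pos: [0.5465, 0.123, 0.0966]
tool_rot: [-0.017, 1.0, 0.0, 0.001]
ft_force: [0.8, 0.8, -1.2]
grip_width: 0.0577
grasp_force: 65.0
```

Emit:
carry_out(
  increments=[5,-3.6,-3.4,-0.3,-0.03,5,-2.4,-2.7,1,0,5,-2.4,-2.7,1,0,5,-2.4,-2.7,1,0,5,0,0,0,0],
)

```text
clock: 7.28
eef_pos: [0.6599, 0.0122, 0.0674]
tool_rot: [-0.029, 1.0, -0.0, -0.0]
ft_force: [-0.5, 0.5, -0.7]
grip_width: 0.058
grasp_force: 65.0
```

```bash
python3 - <<'E'
from fit import *
from plan import psi
o=bot.get_obs();print(o['eef_pos'],psi(o),o['grip_width'],o['grasp_force'],o['clock'])
p=cam('scene');T=cam("top");cv2.imwrite('pics/b.png',cv2.resize(p['pixels'][190:290,170:310],None,fx=5,fy=5,interpolation=2))
for q in(p,T):
    for k in("narrow_l_bar","tray"):
        for d in bot.place_of(q,k): print(k,d["p"],w(q,d["xyz"]).round(4))
z0=o["eef_pos"][2]-.0131
for q in(p,T):
    m=masknear(q,"narrow_l_bar",o["eef_pos"][:2])
    print(None if m is None else m.sum())
E
```

```text
[0.65985711 0.01218885 0.06741342] -3.0826723228061006 0.057968220420831676 65.02838015556335 7.275
narrow_l_bar 0.83 [0.6573 0.0128 0.0649]
tray 0.87 [ 6.101e-01  8.700e-03 -4.000e-04]
tray 0.8 [ 0.1786 -0.2942 -0.005 ]
tray 0.73 [0.2785 0.3332 0.0005]
narrow_l_bar 0.42 [0.6578 0.0181 0.0643]
tray 0.95 [ 0.2761  0.3349 -0.    ]
tray 0.87 [0.6116 0.0077 0.0022]
tray 0.6 [ 0.1775 -0.2885 -0.0011]
268
None
```

View pics/b.png

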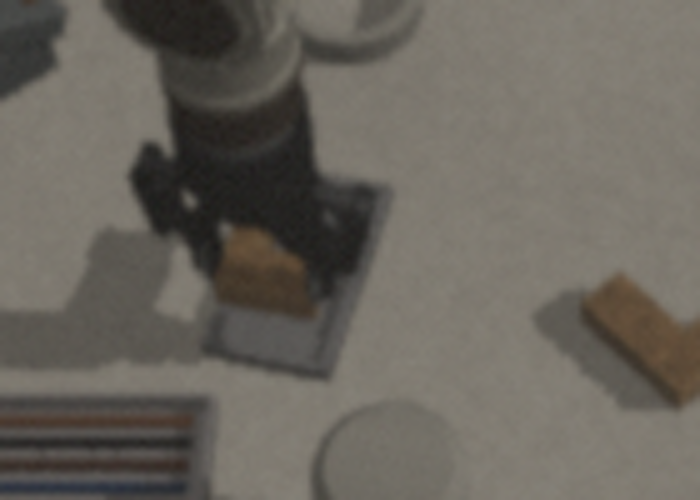

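```bash
cat > edge.py <<'E'
from fit import *
def grad(im):
    g=cv2.GaussianBlur(cv2.cvtColor(im,cv2.COLOR_BGR2GRAY).astype(np.float32),(0,0),.9)
    return np.hypot(cv2.Sobel(g,5,1,0),cv2.Sobel(g,5,0,1))
def rect(a,b,z,n=60):
    t=np.linspace(-1,1,n);o=np.ones(n)
    return np.r_[np.c_[t*a,b*o],np.c_[t*a,-b*o],np.c_[a*o,t*b],np.c_[-a*o,t*b]],z
L=[rect(.0705,.0405,.011),rect(.0625,.0325,.011)]
def tray(p,im,x0=(.611,.009,.065)):
    G=grad(im)
    def cost(v):
        c,s=np.cos(v[2]),np.sin(v[2]);t=0
        for P,z in L:
            Q=P@np.array([[c,s],[-s,c]])+np.array(v[:2])/100
            q=proj(p,np.c_[Q,np.full(len(Q),z)]).astype(np.float32)
            t-=np.sqrt(cv2.remap(G,q[None,:,:1].copy(),q[None,:,1:].copy(),1)).mean()
        return t
    best=None
    for dx in(-.4,0,.4):
        for dy in(-.4,0,.4):
            r=minimize(cost,[x0[0]*100+dx,x0[1]*100+dy,x0[2]],method="Nelder-Mead",options=dict(initial_simplex=np.array([x0[0]*100+dx,x0[1]*100+dy,x0[2]])+np.array([[0,0,0],[.3,0,0],[0,.3,0],[0,0,.05]])))
            if best is None or r.fun<best.fun: best=r
    return np.r_[best.x[:2]/100,best.x[2]]
E
python3 - <<'E'
from edge import *
S1=cam("scene");T=cam("top")
print("scene",tray(S1,cv2.imread("pics/scene0.png")).round(4));print("top",tray(T,cv2.imread("pics/top0.png")).round(4))
C=cloud(S1);h=cv2.cvtColor(S1["pixels"],cv2.COLOR_BGR2HSV)
m=(h[...,0]>5)&(h[...,0]<22)&(h[...,1]>80);b=np.zeros_like(m);b[190:290,205:240]=1;m&=b
P=C[m];print(m.sum(),P.min(0),P.max(0))
f=P[(P[:,2]>.052)&(P[:,2]<.076)];u=np.array([np.cos(.065),np.sin(.065)]);s=f[:,:2]@u
print("face s med",np.median(s),"pct",np.percentile(s,[10,30,50,70,90]).round(4))
f=f[np.abs(s-np.median(s))<.004];A=np.polyfit(f[:,1],f[:,0],1);print("face x at tool y",np.polyval(A,.0122),"slope",A[0],"y range",np.percentile(f[:,1],[1,99]),"z",np.percentile(f[:,2],[1,99]))
E
```

```text
scene [0.6151 0.0015 0.0602]
top [0.6102 0.0111 0.0297]
214 [ 0.62878949 -0.02134804  0.01030489] [1.34442283 0.39765904 1.28192147]
face s med 0.6671745124107469 pct [0.6429 0.6519 0.6672 0.6694 0.6711]
face x at tool y 0.6696154704213778 slope -0.08935192187363694 y range [-0.00561172  0.04373676] z [0.06357318 0.07553579]
```

```bash
python3 - <<'E'
from edge import *
S1=cam("scene");T=cam("top");out=[]
for p,f,o in((S1,"scene0",(195,210)),(T,"top0",(290,143))):
    im=cv2.imread(f"pics/{f}.png")[o[1]:o[1]+70,o[0]:o[0]+70];im=cv2.resize(im,None,fx=5.7,fy=5.7,interpolation=cv2.INTER_CUBIC);im=cv2.convertScaleAbs(im,alpha=1.6)
    for v,col in (((.6113,.0111,.065),(0,255,0)),):
        c,s=np.cos(v[2]),np.sin(v[2])
        for P,z in L:
            Q=P@np.array([[c,s],[-s,c]])+v[:2];q=(proj(p,np.c_[Q,np.full(len(Q),z)])-o+.5)*5.7-.5
            for x in q[::2]: cv2.circle(im,tuple(int(i) for i in x.round()),1,col,-1)
    out.append(im)
cv2.imwrite("pics/ov.png",np.hstack(out))
E
```

```text
(no output)
```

View pics/ov.png

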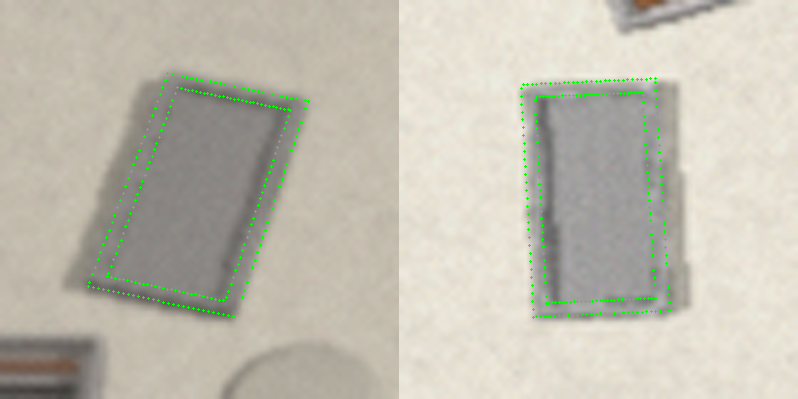

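The overlay shows the tray fit good in scene, and about 2 mm too far left in top. Lower to just over the rim and look from near.

Emit:
carry_out(
  increments=[5,0,0,2,0,5,0,0,1.5,0,5,0,0,0.4,0,5,0,0,0,0,5,0,0,0,0],
)

```text
clock: 8.5
eef_pos: [0.6595, 0.0144, 0.03]
tool_rot: [-0.031, 1.0, 0.0, 0.001]
ft_force: [-0.1, 0.7, -1.2]
grip_width: 0.0577
grasp_force: 65.0
```

```bash
python3 - <<'E'
from edge import *
from plan import psi
o=bot.get_obs();print(o['eef_pos'],psi(o),o['ft_force'],o['clock'])
p=cam("scene");oo=(200,205);im=p["pixels"][oo[1]:oo[1]+75,oo[0]:oo[0]+65]
im=cv2.convertScaleAbs(cv2.resize(im,None,fx=8,fy=8,interpolation=cv2.INTER_CUBIC),alpha=1.8)
def dr(v,col,poly,z):
    c,s=np.cos(v[2]),np.sin(v[2]);Q=poly@np.array([[c,s],[-s,c]])+v[:2];q=(proj(p,np.c_[Q,np.full(len(Q),z)])-oo+.5)*8-.5
    for x in q: cv2.circle(im,tuple(int(i) for i in x.round()),1,col,-1)
for P,z in L: dr((.611,.009,.06),(0,255,0),P[::2],z)
e=o["eef_pos"];z0=e[2]-.0131
t=np.linspace(-.03,.03,40)
for dx,col in((0,(0,0,255)),(-.005,(255,0,0))):
    for z in(z0,z0+.024): dr((e[0]+dx,e[1],.06),col,np.c_[np.full(40,.015),t],z)
cv2.imwrite("pics/d.png",im)
E
```

```text
[0.65945552 0.01443296 0.03000006] -3.0793740594460073 [-0.14105948  0.74403706 -1.19279315] 8.5
```

View pics/d.png

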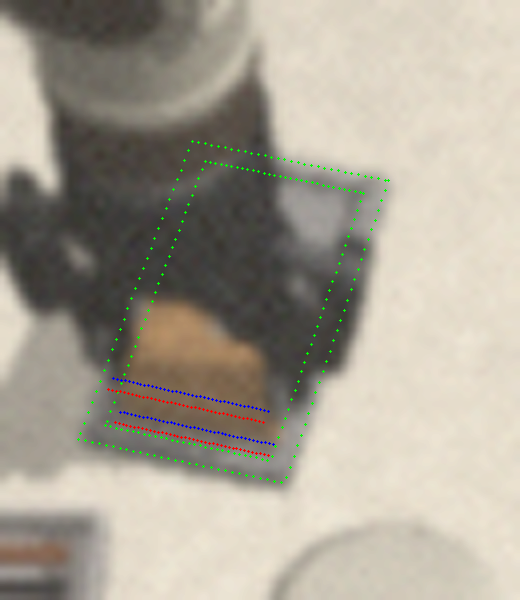

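```bash
cat > prof.py <<'E'
from edge import *
from plan import psi
def prof(p,e,yaw,z,ds,half=.022,off=.015):
    h=cv2.cvtColor(cv2.GaussianBlur(p["pixels"],(0,0),.5),cv2.COLOR_BGR2HSV).astype(np.float32);g=cv2.cvtColor(p["pixels"],cv2.COLOR_BGR2GRAY).astype(np.float32)
    c,s=np.cos(yaw),np.sin(yaw);t=np.linspace(-half,half,60);out=[]
    for d in ds:
        X=np.c_[e[0]+(off+d)*c-t*s,e[1]+(off+d)*s+t*c,np.full(60,z)];q=proj(p,X).astype(np.float32)[None]
        out.append([cv2.remap(a,q[...,:1].copy(),q[...,1:].copy(),1).mean() for a in(h[...,1],g)])
    return np.array(out)
E
python3 - <<'E'
from prof import *
o=bot.get_obs();e=o["eef_pos"];print(e,psi(o));z0=e[2]-.0131
ps=[cam("scene") for _ in range(2)]
ds=np.arange(-.016,.012,.001);a=sum(prof(p,e,.06,z0,ds) for p in ps)/2
for d,r in zip(ds,a):print(round(d*1000),r.round(0))
print("rim");ds=np.arange(-.004,.02,.001)
a=sum(prof(p,(.611,.009),.06,.011,ds,off=.0625) for p in ps)/2
print(np.c_[ds*1000,a].round(0).astype(int).tolist())
E
```

```text
[0.6595203  0.0144716  0.03010917] -3.079333847158462
-16 [89. 60.]
-15 [88. 60.]
-14 [87. 59.]
-13 [86. 58.]
-12 [85. 57.]
-11 [84. 57.]
-10 [83. 56.]
-9 [81. 56.]
-8 [78. 56.]
-7 [73. 57.]
-6 [68. 58.]
-5 [61. 59.]
-4 [53. 60.]
-3 [45. 62.]
-2 [38. 63.]
-1 [32. 64.]
0 [26. 66.]
1 [22. 67.]
2 [19. 68.]
3 [17. 68.]
4 [16. 68.]
5 [15. 68.]
6 [15. 67.]
7 [16. 65.]
8 [17. 63.]
9 [18. 63.]
10 [19. 64.]
11 [21. 67.]
rim
[[-4, 38, 63], [-3, 32, 64], [-2, 26, 66], [-1, 22, 67], [0, 19, 67], [1, 17, 68], [2, 16, 68], [3, 16, 68], [4, 15, 67], [5, 16, 65], [6, 17, 63], [7, 18, 63], [8, 19, 64], [9, 21, 67], [10, 23, 72], [11, 24, 80], [12, 26, 88], [13, 26, 96], [14, 27, 103], [15, 27, 109], [16, 27, 114], [17, 28, 117], [18, 28, 120], [19, 28, 122]]
```

Emit:
carry_out(
  increments=[5,0.05,-0.2,0,0,5,0,0,0,0,5,0,0,0.6,0,5,0,0,0.6,0,5,0,0,0,0],
)

```text
clock: 9.28
eef_pos: [0.6591, 0.0122, 0.0233]
tool_rot: [-0.031, 1.0, -0.0, 0.002]
ft_force: [-11.8, 1.1, 27.2]
grip_width: 0.0582
grasp_force: 67.9
```

```bash
python3 - <<'E'
from prof import *
o=bot.get_obs();print(o["eef_pos"],psi(o),o["ft_force"],o["ft_torque"],o["clock"])
E
```

```text
[0.65913704 0.01222594 0.02328177] -3.0796456672446135 [-11.83062343   1.08694016  27.16554221] [-0.36991324  2.1545533  -0.13845483] 9.275
```

Emit:
carry_out(
  increments=[5,0,0,-0.2,0,5,0.1,0,0,0,5,0,0,0,0,5,0.1,0,0,0,5,0,0,0,0],
)

```text
clock: 9.9
eef_pos: [0.6589, 0.0122, 0.0236]
tool_rot: [-0.031, 1.0, -0.0, 0.003]
ft_force: [-3.7, -0.2, 15.1]
grip_width: 0.0583
grasp_force: 66.8
```

```bash
python3 - <<'E'
from prof import *
o=bot.get_obs();print(o["eef_pos"],psi(o),o["ft_force"],o["ft_torque"],o["clock"])
p=cam("scene");oo=(200,205);im=p["pixels"][oo[1]:oo[1]+75,oo[0]:oo[0]+65]
im=cv2.convertScaleAbs(cv2.resize(im,None,fx=8,fy=8,interpolation=cv2.INTER_CUBIC),alpha=1.8)
cv2.imwrite("pics/e.png",im)
ds=np.arange(-.016,.012,.002);a=prof(p,o["eef_pos"],.06,o["eef_pos"][2]-.0131,ds)
print(np.c_[ds*1000,a].round(0).astype(int).tolist())
E
```

```text
[0.65890801 0.01222386 0.02355944] -3.0795214581915014 [-3.72596029 -0.18488929 15.06281053] [-0.18408775  0.54916621 -0.12512983] 9.9
[[-16, 89, 60], [-14, 88, 59], [-12, 86, 58], [-10, 84, 56], [-8, 79, 56], [-6, 68, 57], [-4, 54, 60], [-2, 39, 64], [0, 27, 67], [2, 19, 68], [4, 17, 66], [6, 18, 63], [8, 21, 67], [10, 24, 78]]
```

View pics/e.png

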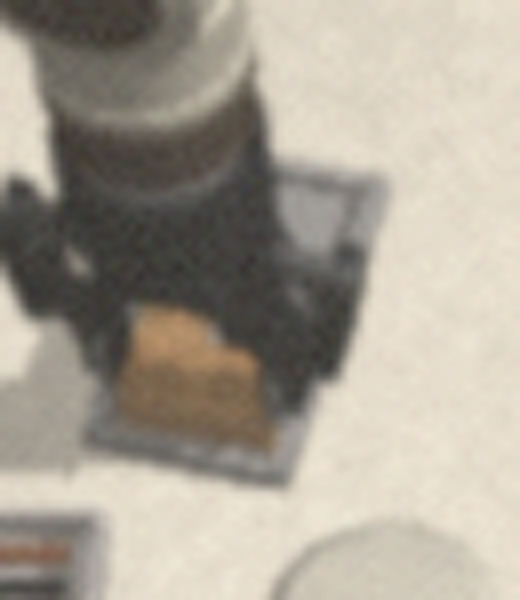

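Wood corner gaps to the rim: left about 20 px, right about 29 px, front about flush. So the block must go about +2 mm in y and 1–2 mm in −x.

Emit:
carry_out(
  increments=[5,0,0,-0.6,0,5,0,0.2,0,0,5,0,0,0,0,5,0,0,0.5,0,5,0,0,0.4,0],
)

```text
clock: 10.58
eef_pos: [0.6576, 0.0145, 0.0227]
tool_rot: [-0.031, 1.0, 0.001, 0.002]
ft_force: [-4.0, -1.1, 35.5]
grip_width: 0.058
grasp_force: 71.3
```

```bash
python3 - <<'E'
from prof import *
o=bot.get_obs();print(o["eef_pos"],psi(o),o["ft_force"],o["ft_torque"],o["clock"])
E
```

```text
[0.65764063 0.01445553 0.02270848] -3.0788996277857352 [-4.02805757 -1.14221196 35.53157932] [0.78651249 1.1920857  0.21426567] 10.575
```

Moments say: first contact was at the front edge, now it's on the +y rim. Back off 1.5 mm in y.

Emit:
carry_out(
  increments=[5,0,0,-0.7,0,5,0,-0.15,0,0,5,0,0,0,0,5,0,0,0.4,0,5,0,0,0.3,0],
)

```text
clock: 11.2
eef_pos: [0.6575, 0.013, 0.0221]
tool_rot: [-0.031, 1.0, 0.001, 0.002]
ft_force: [-13.4, -2.8, 41.8]
grip_width: 0.058
grasp_force: 71.6
```

```bash
cat > c.py <<'E'
from prof import *
o=bot.get_obs();f=o["ft_force"];t=o["ft_torque"];h=.227
print(o["eef_pos"].round(4),psi(o).round(4),f.round(1),t.round(2),o["grip_width"],o["clock"])
if f[2]>3: print("contact x,y",((-h*f[0]-t[1])/f[2]).round(4),((t[0]-h*f[1])/f[2]).round(4))
E
python3 c.py
```

```text
[0.6575 0.013  0.0221] -3.0788 [-13.4  -2.8  41.8] [0.72 3.07 0.36] 0.05797161959397095 11.2
contact x,y -0.0006 0.0324
```

Emit:
carry_out(
  increments=[5,0,0,-0.7,0,5,0,-0.15,0,0,5,0,0,0,0,5,0,0,0.4,0,5,0,0,0.2,0],
)

```text
clock: 11.82
eef_pos: [0.6562, 0.0111, 0.018]
tool_rot: [-0.031, 1.0, -0.0, -0.0]
ft_force: [-6.3, -0.7, 15.9]
grip_width: 0.058
grasp_force: 68.7
```

```bash
python3 c.py
```

```text
[0.6562 0.0111 0.018 ] -3.0796 [-6.3 -0.7 15.9] [-0.28  1.26 -0.09] 0.057956347667183855 11.825
contact x,y 0.0107 -0.0079
```

Seated (z .018 as predicted). Release, and head for the wide block.

Emit:
carry_out(
  increments=[5,0,0,-0.2,0,8.5,0,0,0,0,8.5,0,0,0,0,8.5,0,0,-3,0,8.5,0,0,-5,0],
)

```text
clock: 12.45
eef_pos: [0.6545, 0.0113, 0.0971]
tool_rot: [-0.031, 1.0, 0.0, -0.003]
ft_force: [0.6, -0.5, -0.6]
grip_width: 0.085
grasp_force: 0.0
```

```bash
python3 c.py; python3 - <<'E'
from plan import *
o=bot.get_obs();o["tool_rot"]=R.from_euler("z",0).as_quat() if 0 else o["tool_rot"]
import plan as P
P.psi=lambda o:3.2036
P.plan([(.604,.2625,.10,1.017,8.5)],o)
E
```

```text
[0.6545 0.0113 0.0971] -3.0793 [ 0.6 -0.5 -0.6] [ 0.01 -0.06  0.05] 0.08496272730395293 12.45
[8.5,0.3,2,0,0.17, 8.5,0.6,1.8,0,0.17, 8.5,0.9,1.8,-0.1,0.17, 8.5,1.2,1.6,0,0.17, 8.5,1.4,1.3,0,0.17]
[8.5,1.6,1.1,0,0.17, 8.5,1.8,0.8,-0.1,0.17, 8.5,2,0.5,0,0.17, 8.5,1.9,0.1,0,0.17, 8.5,2,-0.2,0,0.17]
[8.5,1.9,-0.5,0,0.17, 8.5,1.8,-0.8,-0.1,0.17, 8.5,1.6,-1.1,0,0.15, 8.5,0,0,0,0, 8.5,0,0,0,0]
```

Emit:
carry_out(
  increments=[8.5,0.3,2,0,0.17,8.5,0.6,1.8,0,0.17,8.5,0.9,1.8,-0.1,0.17,8.5,1.2,1.6,0,0.17,8.5,1.4,1.3,0,0.17],
)

```text
clock: 13.08
eef_pos: [0.6366, 0.1084, 0.1]
tool_rot: [0.386, 0.922, -0.0, -0.0]
ft_force: [-0.9, -0.3, 0.5]
grip_width: 0.085
grasp_force: 0.0
```

Emit:
carry_out(
  increments=[8.5,1.6,1.1,0,0.17,8.5,1.8,0.8,-0.1,0.17,8.5,2,0.5,0,0.17,8.5,1.9,0.1,0,0.17,8.5,2,-0.2,0,0.17],
)

```text
clock: 13.7
eef_pos: [0.617, 0.2052, 0.1009]
tool_rot: [0.732, 0.681, -0.0, -0.0]
ft_force: [-0.5, -0.9, -0.3]
grip_width: 0.0851
grasp_force: 0.0
```

Emit:
carry_out(
  increments=[8.5,1.9,-0.5,0,0.17,8.5,1.8,-0.8,-0.1,0.17,8.5,1.6,-1.1,0,0.15,8.5,0,0,0,0,8.5,0,0,0,0],
)

```text
clock: 14.32
eef_pos: [0.6062, 0.2617, 0.102]
tool_rot: [0.874, 0.486, -0.0, 0.0]
ft_force: [-1.0, 0.1, -0.6]
grip_width: 0.0849
grasp_force: 0.0
```

```bash
python3 c.py; python3 - <<'E'
from fit import *
T=cam("top");Sc=cam("scene")
for k,poly,xy,z in [("narrow_l_bar",NAR,(.654,.011),(.005,.029)),("wide_l_bar",WID,(.603,.262),(0,.024))]:
  for p in(T,Sc):
    try:
        m=masknear(p,k,xy)
        if m is None: print(k,"none");continue
        r=fit([(p,m)],poly,xy,*z); print(k,m.sum(),r[0].round(4),round(r[1],3))
    except Exception as ex: print(ex)
# depth check of narrow top height
C=cloud(T)
for n,p in(("T",T),("S",Sc)):
    C=cloud(p);m=(abs(C[...,0]-.655)<.01)&(abs(C[...,1]-.011)<.022);q=C[m][:,2];print(n,"bar z",np.median(q),len(q))
    m=(abs(C[...,0]-.605)<.018)&(abs(C[...,1]+.011)<.007);q=C[m][:,2];print(n,"arm z",np.median(q),len(q))
E
```

```text
[0.6062 0.2617 0.102 ] 1.0157 [-1.   0.1 -0.6] [-0.05 -0.03  0.01] 0.08494090543267487 14.325
narrow_l_bar 242 [ 0.6566  0.0144 -3.066 ] 0.286
narrow_l_bar 343 [ 0.6526  0.0134 -3.013 ] 0.19
wide_l_bar none
wide_l_bar 418 [ 0.6026  0.2607 -2.1002] 0.233
T bar z 0.029540400487271357 76
T arm z 0.030381051383844726 48
S bar z 0.02737238398271935 90
S arm z 0.027993798411169557 46
```

Emit:
carry_out(
  increments=[8.5,-0.1,-0.15,4.5,0,8.5,0,0,3,0,8.5,0,0,1.5,0,8.5,0,0,0,0,8.5,0,0,0,0],
)

```text
clock: 15.25
eef_pos: [0.6056, 0.2627, 0.0138]
tool_rot: [0.874, 0.485, 0.001, 0.0]
ft_force: [-0.0, -0.7, 0.3]
grip_width: 0.0849
grasp_force: 0.0
```

```bash
python3 c.py
```

```text
[0.6056 0.2627 0.0138] 1.0137 [-0.  -0.7  0.3] [-0.04 -0.04  0.01] 0.08485463724648214 15.25
```

Emit:
carry_out(
  increments=[8.5,0,0,0.1,0,5,0,0,0,0,5,0,0,0,0,5,0,0,0,0,5,0,0,0,0],
)

```text
clock: 15.88
eef_pos: [0.6052, 0.2627, 0.0126]
tool_rot: [0.874, 0.486, 0.001, 0.0]
ft_force: [0.4, -0.3, 6.6]
grip_width: 0.0579
grasp_force: 64.7
```

```bash
python3 c.py; python3 - <<'E'
from plan import *
plan([(.604,.262,.1,1.015,5,2),(.565,.009,.075,3.2,5)])
E
```

```text
[0.6052 0.2627 0.0126] 1.0139 [ 0.4 -0.3  6.6] [ 0.03  0.15 -0.03] 0.057943073291070846 15.875
contact x,y -0.0358 0.0156
[5,-0.1,0,-4.4,0, 5,0,-0.1,-4.3,0, 5,-1.8,0.8,0.2,-0.17, 5,-1.9,0.4,0.2,-0.17, 5,-2,0.2,0.2,-0.17]
[5,-2,-0.3,0.2,-0.17, 5,-1.9,-0.5,0.1,-0.17, 5,-1.7,-0.8,0.2,-0.17, 5,-1.6,-1.2,0.2,-0.17, 5,-1.4,-1.4,0.2,-0.17]
[5,-1.2,-1.6,0.2,-0.17, 5,-0.8,-1.8,0.2,-0.17, 5,-0.6,-1.9,0.2,-0.17, 5,-0.2,-1.9,0.2,-0.17, 5,0.1,-2,0.2,-0.15]
```

Emit:
carry_out(
  increments=[5,-0.1,0,-4.4,0,5,0,-0.1,-4.3,0,5,-1.8,0.8,0.2,-0.17,5,-1.9,0.4,0.2,-0.17,5,-2,0.2,0.2,-0.17],
)

```text
clock: 16.5
eef_pos: [0.5937, 0.2027, 0.0916]
tool_rot: [0.721, 0.692, -0.001, -0.0]
ft_force: [-0.1, 0.1, -1.6]
grip_width: 0.0581
grasp_force: 64.8
```

Emit:
carry_out(
  increments=[5,-2,-0.3,0.2,-0.17,5,-1.9,-0.5,0.1,-0.17,5,-1.7,-0.8,0.2,-0.17,5,-1.6,-1.2,0.2,-0.17,5,-1.4,-1.4,0.2,-0.17],
)

```text
clock: 17.12
eef_pos: [0.5778, 0.1054, 0.0825]
tool_rot: [0.372, 0.928, -0.0, -0.001]
ft_force: [0.6, 0.1, -1.4]
grip_width: 0.0575
grasp_force: 64.8
```

Emit:
carry_out(
  increments=[5,-1.2,-1.6,0.2,-0.17,5,-0.8,-1.8,0.2,-0.17,5,-0.6,-1.9,0.2,-0.17,5,-0.2,-1.9,0.2,-0.17,5,0.1,-2,0.2,-0.15],
)

```text
clock: 17.75
eef_pos: [0.5637, 0.0079, 0.0726]
tool_rot: [-0.034, 0.999, -0.0, -0.001]
ft_force: [-0.1, -0.5, -1.0]
grip_width: 0.0579
grasp_force: 64.8
```

```bash
python3 c.py; python3 - <<'E'
import plan as P
o=P.bot.get_obs();a=P.psi(o);P.psi=lambda o:a%6.2832
P.plan([(.5635,.004,.045,3.203,5,2),(.5635,.004,.031,3.203,5,2)],o)
E
```

```text
[0.5637 0.0079 0.0726] -3.0743 [-0.1 -0.5 -1. ] [-0.02  0.05  0.05] 0.05785608123929863 17.75
[5,0,-0.2,1.4,0, 5,0,-0.2,1.4,0.01, 5,0,0,0.7,0, 5,0,0,0.7,0, 5,0,0,0,0]
```

Emit:
carry_out(
  increments=[5,0,-0.2,1.3,0,5,0,-0.2,1.3,0.01,5,0,0,0,0,5,0,0,0,0,5,0,0,0,0],
)

```text
clock: 18.38
eef_pos: [0.5652, 0.005, 0.0477]
tool_rot: [-0.026, 1.0, 0.0, 0.0]
ft_force: [-0.0, 0.4, -1.3]
grip_width: 0.0579
grasp_force: 64.8
```

```bash
python3 c.py; python3 - <<'E'
from prof import *
o=bot.get_obs();e=o["eef_pos"];p=cam("scene");T=cam("top");z0=e[2]-.0126
oo=(200,205);k=8;im=p["pixels"][oo[1]:oo[1]+72,oo[0]:oo[0]+65]
im=cv2.convertScaleAbs(cv2.resize(im,None,fx=k,fy=k,interpolation=cv2.INTER_CUBIC),alpha=1.8)
def dr(v,col,poly,z):
    c,s=np.cos(v[2]),np.sin(v[2]);Q=poly@np.array([[c,s],[-s,c]])+v[:2];q=(proj(p,np.c_[Q,np.full(len(Q),z)])-oo+.5)*k-.5
    cv2.polylines(im,[q.round().astype(int)],True,col,1)
dr((e[0],e[1],.062),(0,0,255),WID,z0+.024)
dr((e[0],e[1],.062),(0,0,128),WID,z0)
dr((.6525,.0111,.062+np.pi),(255,0,0),NAR,.029)
cv2.imwrite("pics/f.png",im)
ds=np.arange(-.014,.014,.002)
for nm,z in(("top",z0+.024),("bot",z0)): 
    c,s=np.cos(.062),np.sin(.062);q=[e[0]-.013*s,e[1]+.013*c]
    print(nm,np.c_[ds*1000,prof(p,q,.062,z,ds,half=.012,off=.072)].round().astype(int).tolist())
E
```

```text
[0.5652 0.005  0.0477] -3.089 [-0.   0.4 -1.3] [-0.01  0.04  0.02] 0.057853097532686776 18.375
top [[-14, 105, 77], [-12, 106, 77], [-10, 106, 77], [-8, 106, 77], [-6, 106, 77], [-4, 105, 77], [-2, 104, 76], [0, 104, 76], [2, 103, 75], [4, 101, 73], [6, 96, 69], [8, 91, 64], [10, 88, 60], [12, 86, 58]]
bot [[-14, 103, 75], [-12, 103, 74], [-10, 101, 72], [-8, 95, 68], [-6, 90, 63], [-4, 87, 59], [-2, 85, 58], [0, 85, 58], [2, 85, 58], [4, 88, 59], [6, 92, 61], [8, 95, 64], [10, 98, 68], [12, 101, 71]]
```

View pics/f.png

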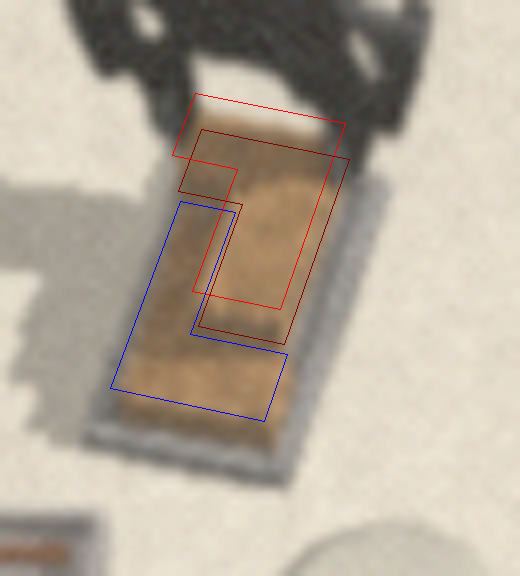

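The wide block's arm tip (255,318) is about 6 mm too far +x against the narrow bar edge. Shift −7 mm along x, then lower.

Emit:
carry_out(
  increments=[5,0.7,-0.05,0,-0.01,5,0,0,0,0,5,0,0,1.2,0,5,0,0,0.8,0,5,0,0,0,0],
)

```text
clock: 19.1
eef_pos: [0.5566, 0.0036, 0.0259]
tool_rot: [-0.031, 1.0, 0.0, -0.001]
ft_force: [-0.5, 0.1, -1.3]
grip_width: 0.0576
grasp_force: 64.8
```

```bash
python3 c.py
```

```text
[0.5566 0.0036 0.0259] -3.0795 [-0.5  0.1 -1.3] [ 0.1   0.02 -0.  ] 0.0575989779380004 19.1
```

No contact yet, so go on down.

Emit:
carry_out(
  increments=[5,0,0,0.5,0,5,0,0,0.4,0,5,0,0,0.2,0,5,0,0,0,0,5,0,0,0,0],
)

```text
clock: 19.73
eef_pos: [0.5579, 0.0036, 0.0176]
tool_rot: [-0.031, 1.0, 0.0, 0.0]
ft_force: [-3.3, 1.2, 6.7]
grip_width: 0.0581
grasp_force: 65.7
```

```bash
python3 c.py
```

```text
[0.5579 0.0036 0.0176] -3.0794 [-3.3  1.2  6.7] [0.05 0.71 0.04] 0.05811437706410876 19.725
contact x,y 0.0044 -0.0343
```

Seated. Release, lift, verify, and plan the key approach.

Emit:
carry_out(
  increments=[5,0,0,-0.1,0,8.5,0,0,0,0,8.5,0,0,0,0,8.5,0,0,-4,0,8.5,0,0,-6,0],
)

```text
clock: 20.35
eef_pos: [0.556, 0.0037, 0.1161]
tool_rot: [-0.031, 1.0, 0.0, -0.003]
ft_force: [1.4, 0.3, 1.2]
grip_width: 0.0851
grasp_force: 0.0
```

```bash
python3 c.py; cat > key.py <<'E'
import plan as P
from h import *
A=.42;yc=-.593;F=np.array([.518,-.280,.085])
ex=np.array([np.cos(yc)*np.cos(A),np.sin(yc)*np.cos(A),np.sin(A)]);ey=np.array([-np.sin(yc),np.cos(yc),0]);n=np.cross(ex,ey)
def fp(th,gap=0,r=.028,hh=.025,lift=0):
    d=np.cos(th)*ex+np.sin(th)*ey;t=np.sin(th)*ex-np.cos(th)*ey
    p=F+r*d-(.015+gap)*t+hh*n;p[2]+=lift
    return p,np.arctan2(t[1],t[0])%(2*np.pi)
def go(seq,g=0):
    "seq: (th,gap,lift,nrows)"
    o=bot.get_obs();a=P.psi(o)%(2*np.pi);P.psi=lambda o:a;T=[]
    for th,gap,lift,k in seq:
        p,s=fp(th,gap,lift=lift);T.append((*p,s,g)+((k,) if k else ()))
    print([np.round(t[:4],4).tolist() for t in T]);P.plan(T,o)
E
python3 - <<'E'
from key import *
go([(-.495,.012,.07,0),(-.495,.012,.015,0),(-.495,.012,0,1)])
p=cam("scene");oo=(205,205);im=p["pixels"][oo[1]:oo[1]+70,oo[0]:oo[0]+65]
cv2.imwrite("pics/g.png",cv2.convertScaleAbs(cv2.resize(im,None,fx=8,fy=8,interpolation=2),alpha=1.8))
E
```

```text
[0.556  0.0037 0.1161] -3.0794 [1.4 0.3 1.2] [ 0.01 -0.09 -0.02] 0.08507536035828092 20.35
[[0.5438, -0.2847, 0.1931, 3.6614], [0.5438, -0.2847, 0.1381, 3.6614], [0.5438, -0.2847, 0.1231, 3.6614]]
[0,0.5,-4.8,-1.3,-0.08, 0,0.9,-4.7,-1.3,-0.08, 0,1.2,-4.7,-1.3,-0.08, 0,1.7,-4.5,-1.2,-0.08, 0,1.9,-4.4,-1.3,-0.08]
[0,2.4,-4.2,-1.3,-0.06, 0,0,0,5.5,0, 0,0,0,1.5,0, 0,0,0,0,0, 0,0,0,0,0]
```

View pics/g.png

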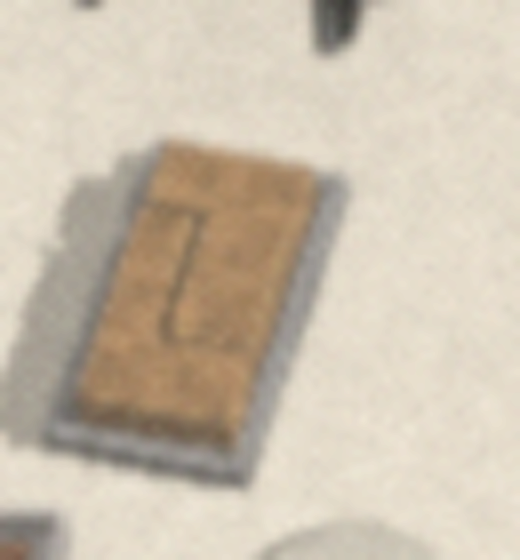

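The picture shows both blocks interlocked flat inside the tray. Now the key.

Emit:
carry_out(
  increments=[0,0.5,-4.8,-1.3,-0.08,0,0.9,-4.7,-1.3,-0.08,0,1.2,-4.7,-1.3,-0.08,0,1.7,-4.5,-1.2,-0.08,0,1.9,-4.4,-1.3,-0.08],
)

```text
clock: 21.02
eef_pos: [0.548, -0.2384, 0.1815]
tool_rot: [-0.23, 0.973, -0.0, 0.0]
ft_force: [1.0, 1.2, -0.5]
grip_width: -0.0001
grasp_force: 0.0
```

Emit:
carry_out(
  increments=[0,2.4,-4.2,-1.3,-0.06,0,0,0,2,0,0,0,0,2,0,0,0,0,0,0,0,0,0,0,0],
)

```text
clock: 21.65
eef_pos: [0.5458, -0.2851, 0.1548]
tool_rot: [-0.258, 0.966, -0.0, 0.0]
ft_force: [0.7, 0.1, 0.4]
grip_width: 0.0004
grasp_force: 0.0
```

```bash
python3 c.py; python3 - <<'E'
from key import *
go([(-.495,.012,0,2),(-.495,.004,0,1),(-.55,.0,0,2)])
p=cam("scene");oo=(110,140);im=p["pixels"][oo[1]:oo[1]+85,oo[0]:oo[0]+100]
cv2.imwrite("pics/k.png",cv2.convertScaleAbs(cv2.resize(im,None,fx=6,fy=6,interpolation=2),alpha=2.2))
E
```

```text
[ 0.5458 -0.2851  0.1548] -2.6192 [0.7 0.1 0.4] [ 0.02 -0.02  0.03] 0.00042344444687309623 21.65
[[0.5438, -0.2847, 0.1231, 3.6614], [0.5369, -0.2886, 0.1216, 3.6614], [0.5325, -0.292, 0.1208, 3.609]]
[0,0.1,0.1,1.6,0, 0,0.1,0,1.6,0, 0,0.7,0,0.1,0, 0,0.3,0,0.1,0.03, 0,0.3,0,0,0.02]
```

View pics/k.png

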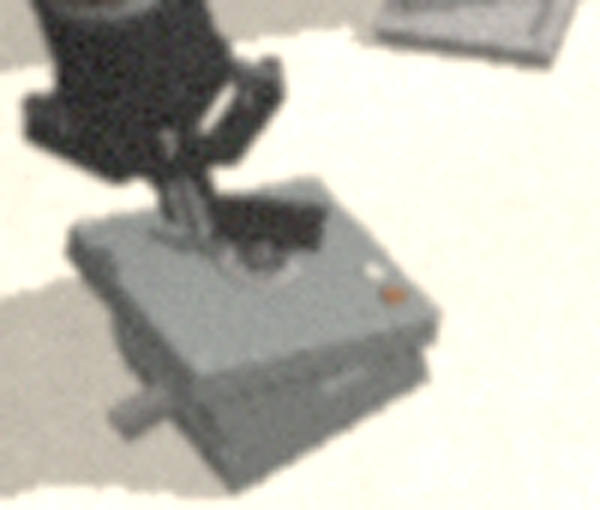

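The picture shows closed fingers (195,235) beside the left-hand end of the key (270,225), still above it. Lower beside the wing and touch.

Emit:
carry_out(
  increments=[0,0.1,0.1,1.6,0,0,0.1,0,1.6,0,0,0.4,0,0.1,0,0,0.2,0,0,0,0,0,0,0,0],
)

```text
clock: 22.32
eef_pos: [0.5382, -0.2886, 0.1221]
tool_rot: [-0.258, 0.966, -0.0, 0.0]
ft_force: [0.3, 0.5, -0.1]
grip_width: 0.0
grasp_force: 0.0
```

```bash
python3 c.py; python3 - <<'E'
from key import *
go([(-.5,0,0,1),(-.7,0,0,4)])
E
```

```text
[ 0.5382 -0.2886  0.1221] -2.6198 [ 0.3  0.5 -0.1] [-0.02 -0.01 -0.02] 4.5753839576759156e-05 22.325
[[0.5335, -0.2907, 0.1208, 3.6567], [0.5294, -0.2956, 0.1205, 3.4638]]
[0,0.5,0.1,0.1,0.01, 0,0.2,-0.1,0,0.05, 0,0.1,0,0,0.05, 0,0.1,-0.1,0,0.05, 0,0.2,-0.1,0.1,0.04]
```

Emit:
carry_out(
  increments=[0,0.5,0.1,0.1,0.01,0,0.2,-0.1,0,0.05,0,0.1,0,0,0.05,0,0.1,-0.1,0,0.05,0,0.2,-0.1,0.1,0.04],
)

```text
clock: 22.95
eef_pos: [0.5293, -0.2951, 0.1198]
tool_rot: [-0.16, 0.987, -0.0, 0.001]
ft_force: [1.3, 1.2, 0.3]
grip_width: -0.0004
grasp_force: 0.7
```

```bash
python3 c.py; python3 - <<'E'
from key import *
go([(-.95,0,0,5)])
E
```

```text
[ 0.5293 -0.2951  0.1198] -2.821 [1.3 1.2 0.3] [ 0.17 -0.15  0.01] -0.000425422434606899 22.95
[[0.5233, -0.3005, 0.1194, 3.213]]
[0,0.1,-0.1,0,0.05, 0,0.2,0,0,0.05, 0,0.1,-0.1,0,0.05, 0,0.2,-0.1,0,0.05, 0,0.1,-0.1,0,0.05]
```

Emit:
carry_out(
  increments=[0,0.1,-0.1,0,0.05,0,0.2,0,0,0.05,0,0.1,-0.1,0,0.05,0,0.2,-0.1,0,0.05,0,0.1,-0.1,0,0.05],
)

```text
clock: 23.58
eef_pos: [0.523, -0.3007, 0.1194]
tool_rot: [-0.035, 0.999, -0.0, 0.0]
ft_force: [0.5, 0.1, -0.9]
grip_width: 0.0
grasp_force: 0.5
```

```bash
python3 c.py; python3 - <<'E'
from key import *
go([(-1.15,0,0,5)])
p=cam("scene");oo=(110,140);im=p["pixels"][oo[1]:oo[1]+85,oo[0]:oo[0]+100]
cv2.imwrite("pics/k2.png",cv2.convertScaleAbs(cv2.resize(im,None,fx=6,fy=6,interpolation=2),alpha=2.2))
E
```

```text
[ 0.523  -0.3007  0.1194] -3.0717 [ 0.5  0.1 -0.9] [ 0.11 -0.28  0.05] 4.869649573308912e-05 23.575
[[0.5177, -0.3032, 0.1181, 3.0043]]
[0,0.1,0,0,0.04, 0,0.1,-0.1,0.1,0.04, 0,0.1,0,0,0.04, 0,0.1,-0.1,0,0.04, 0,0.1,-0.1,0,0.05]
```

I'm past the ten-picture limit (12 viewed), so no more viewing; I'll rely on force and numeric readings.

Emit:
carry_out(
  increments=[0,0.1,0,0,0.04,0,0.1,-0.1,0.1,0.04,0,0.1,0,0,0.04,0,0.1,-0.1,0,0.04,0,0.1,-0.1,0,0.05],
)

```text
clock: 24.25
eef_pos: [0.5189, -0.3037, 0.1187]
tool_rot: [0.069, 0.998, -0.0, 0.001]
ft_force: [3.0, 0.4, -1.5]
grip_width: 0.0001
grasp_force: 1.3
```

```bash
cat > ka.py <<'E'
from key import *
def ang():
    for nm in("top","scene"):
        p=cam(nm);C=cloud(p);Q=C-F;H=Q@n;a=Q@ex;b=Q@ey
        g=cv2.cvtColor(p["pixels"],cv2.COLOR_BGR2GRAY)
        m=(H>.018)&(H<.047)&(np.hypot(a,b)<.034)&(g<45)
        q=np.c_[a[m],b[m]]
        if len(q)<8: print(nm,len(q));continue
        v=np.linalg.svd(q-q.mean(0))[2][0];t=np.arctan2(v[1],v[0]);t=t if t<=.8 else t-np.pi
        print(nm,len(q),"key angle",round(t,3),q.mean(0).round(4))
E
python3 c.py; python3 - <<'E'
from ka import *
go([(-1.3,0,0,5)]);ang()
E
```

```text
[ 0.5189 -0.3037  0.1187] 3.0027 [ 3.   0.4 -1.5] [ 0.12 -0.66 -0.03] 0.00011584774102206578 24.25
[[0.5133, -0.3045, 0.1168, 2.8438]]
[0,0.1,0,0,0.03, 0,0.1,-0.1,0.1,0.03, 0,0.1,0,0,0.03, 0,0.1,-0.1,0.1,0.03, 0,0.1,0,0,0.04]
top 55 key angle -0.911 [0.004  0.0021]
scene 127 key angle -0.819 [0.002  0.0026]
```

```bash
sed -i 's/r=np.round(\[(d\[0\]\*c+d\[1\]\*s)\*100,(d\[0\]\*s-d\[1\]\*c)\*100,-d\[2\]\*100\],1)/r=np.round(np.array([(d[0]*c+d[1]*s),(d[0]*s-d[1]*c),-d[2]])*2000)\/20/' plan.py; python3 - <<'E'
from key import *
go([(-1.35,0,0,5)])
E
```

```text
[[0.5118, -0.3048, 0.1163, 2.7896]]
[0,0.15,-0.05,0.05,0.04, 0,0.1,-0.05,0.05,0.04, 0,0.15,-0.05,0.05,0.04, 0,0.1,-0.05,0.05,0.04, 0,0.15,-0.05,0.05,0.05]
```

Emit:
carry_out(
  increments=[0,0.15,-0.05,0.05,0.04,0,0.1,-0.05,0.05,0.04,0,0.15,-0.05,0.05,0.04,0,0.1,-0.05,0.05,0.04,0,0.15,-0.05,0.05,0.05],
)

```text
clock: 24.98
eef_pos: [0.5124, -0.3058, 0.1168]
tool_rot: [0.173, 0.985, -0.001, 0.002]
ft_force: [3.9, -2.2, 0.8]
grip_width: -0.0004
grasp_force: 2.0
```

```bash
python3 c.py; python3 - <<'E'
from key import *
go([(-1.5,0,0,5)])
E
```

```text
[ 0.5124 -0.3058  0.1168] 2.7932 [ 3.9 -2.2  0.8] [-0.42 -0.73  0.  ] -0.00041964756207799124 24.975
[[0.5074, -0.3052, 0.1147, 2.6261]]
[0,0.1,0,0.05,0.03, 0,0.1,-0.05,0.05,0.03, 0,0.1,-0.05,0,0.03, 0,0.1,0,0.05,0.03, 0,0.1,-0.05,0.05,0.05]
```

Emit:
carry_out(
  increments=[0,0.1,0,0.05,0.03,0,0.1,-0.05,0.05,0.03,0,0.1,-0.05,0,0.03,0,0.1,0,0.05,0.03,0,0.1,-0.05,0.05,0.05],
)

```text
clock: 25.6
eef_pos: [0.5064, -0.3058, 0.1147]
tool_rot: [0.257, 0.966, -0.002, 0.001]
ft_force: [1.9, -5.1, 1.3]
grip_width: -0.0002
grasp_force: 2.7
```

```bash
python3 c.py; python3 - <<'E'
from key import *
go([(-1.63,0,0,5)])
E
```

```text
[ 0.5064 -0.3058  0.1147] 2.6218 [ 1.9 -5.1  1.3] [-1.13 -0.54  0.  ] -0.0002469531547622957 25.6
[[0.5035, -0.305, 0.1133, 2.4838]]
[0,0.05,0,0.05,0.03, 0,0.05,-0.05,0,0.03, 0,0.05,0,0.05,0.03, 0,0.1,0,0,0.03, 0,0.05,-0.05,0.05,0.02]
```

```bash
cat > ka.py <<'E'
from key import *
def ang():
    o=bot.get_obs();M=R.from_quat(o["tool_rot"]).as_matrix()
    for nm in("top","scene"):
        p=cam(nm);C=cloud(p);Q=C-F;H=Q@n;a=Q@ex;b=Q@ey;L=(C-o["eef_pos"])@M
        g=cv2.cvtColor(p["pixels"],cv2.COLOR_BGR2GRAY)
        m=(H>.02)&(H<.048)&(np.hypot(a,b)<.036)&~((abs(L[...,0])<.014)&(abs(L[...,1])<.019))
        q=np.c_[a[m],b[m]]
        if len(q)<6: print(nm,len(q));continue
        v=np.linalg.svd(q-q.mean(0))[2][0];print(nm,len(q),"svd",round(np.arctan2(v[1],v[0]),3),"mean",q.mean(0).round(4))
        r=np.hypot(*q.T);f=q[r>.014];print(" polar far pts",np.sort(np.arctan2(f[:,1],f[:,0])).round(2)[::max(1,len(f)//14)])
E
python3 -c "
from ka import *
ang()"
```

```text
top 58 svd -1.419 mean [0.001  0.0051]
 polar far pts [-1.67 -1.41 -1.38 -1.23 -1.18  1.5   1.52  1.53  1.62  1.62  1.63  1.67
  1.76  1.81  1.83]
scene 93 svd 1.734 mean [-0.0011  0.0061]
 polar far pts [-1.71 -1.6  -1.49 -1.41 -1.3   1.56  1.64  1.67  1.68  1.69  1.72  1.74
  1.78  1.83  1.9   1.93  1.97]
```

Emit:
carry_out(
  increments=[0,0.05,0,0.05,0.03,0,0.05,-0.05,0,0.03,0,0.05,0,0.05,0.03,0,0.1,0,0,0.03,0,0.05,-0.05,0.05,0.02],
)

```text
clock: 26.32
eef_pos: [0.5031, -0.3057, 0.1134]
tool_rot: [0.324, 0.946, -0.002, 0.002]
ft_force: [3.0, -6.3, 2.2]
grip_width: 0.0001
grasp_force: 3.0
```

```bash
python3 c.py; python3 - <<'E'
from ka import *
go([(-1.75,0,0,5)]);ang()
E
```

```text
[ 0.5031 -0.3057  0.1134] 2.482 [ 3.  -6.3  2.2] [-1.33 -0.34  0.02] 5.5964206918989384e-05 26.325
[[0.5001, -0.3044, 0.1118, 2.3527]]
[0,0.05,0,0.05,0.03, 0,0.1,-0.05,0,0.03, 0,0.05,0,0.05,0.03, 0,0.05,-0.05,0.05,0.03, 0,0.05,0,0,0.01]
top 59 svd -1.51 mean [0.0011 0.0051]
 polar far pts [-1.62 -1.55 -1.42 -1.31  1.35  1.43  1.44  1.47  1.53  1.55  1.59  1.64
  1.71  1.82]
scene 95 svd 1.66 mean [-0.0003  0.0072]
 polar far pts [-1.7  -1.52 -1.43 -1.4   1.52  1.54  1.56  1.58  1.6   1.63  1.67  1.68
  1.71  1.73  1.76  1.79  1.97]
```

Emit:
carry_out(
  increments=[0,0.05,-0.05,0.05,0.03,0,0.1,-0.1,0,0.03,0,0.05,-0.05,0.05,0.03,0,0.05,-0.1,0.05,0.03,0,0.05,0,0,0.01],
)

```text
clock: 27.05
eef_pos: [0.4999, -0.3057, 0.1123]
tool_rot: [0.384, 0.923, -0.001, 0.003]
ft_force: [5.0, -5.4, 2.8]
grip_width: -0.0001
grasp_force: 3.7
```

```bash
python3 c.py; python3 - <<'E'
from ka import *
go([(-1.87,0,0,5)]);ang()
E
```

```text
[ 0.4999 -0.3057  0.1123] 2.3527 [ 5.  -5.4  2.8] [-1.17 -0.86  0.04] -0.00013020594712967153 27.05
[[0.4967, -0.3033, 0.1103, 2.2228]]
[0,0.1,0,0.05,0.03, 0,0.05,0,0.05,0.03, 0,0.1,-0.05,0,0.03, 0,0.05,0,0.05,0.03, 0,0.1,-0.05,0.05,0.01]
top 61 svd -1.589 mean [0.0009 0.0055]
 polar far pts [-1.74 -1.71 -1.57 -1.49 -1.33  1.31  1.35  1.41  1.43  1.45  1.52  1.62
  1.66  1.67  1.73]
scene 91 svd 1.596 mean [0.0002 0.0069]
 polar far pts [-2.1  -1.72 -1.54 -1.48 -0.54  1.44  1.46  1.49  1.5   1.55  1.57  1.57
  1.59  1.65  1.72  1.79  1.97]
```

Emit:
carry_out(
  increments=[0,0.1,0,0.05,0.03,0,0.05,-0.05,0.05,0.03,0,0.1,-0.05,0,0.03,0,0.05,0,0.05,0.03,0,0.1,-0.05,0.05,0.01],
)

```text
clock: 27.78
eef_pos: [0.4982, -0.3059, 0.112]
tool_rot: [0.444, 0.896, -0.002, 0.006]
ft_force: [5.8, -9.6, 6.1]
grip_width: -0.0003
grasp_force: 6.5
```

```bash
python3 c.py; python3 - <<'E'
from ka import *
go([(-2.0,0,0,5)]);ang()
E
```

```text
[ 0.4982 -0.3059  0.112 ] 2.2221 [ 5.8 -9.6  6.1] [-2.01 -1.35 -0.01] -0.00029733833517309573 27.775
contact x,y 0.0042 0.0271
[[0.4933, -0.3016, 0.1086, 2.084]]
[0,0.15,-0.05,0.05,0.03, 0,0.1,0,0.1,0.03, 0,0.15,-0.05,0.05,0.03, 0,0.1,0,0.05,0.03, 0,0.15,-0.05,0.1,0.02]
top 58 svd -1.581 mean [0.0009 0.0062]
 polar far pts [-1.75 -1.63 -1.51 -1.44 -1.33  1.33  1.35  1.41  1.42  1.44  1.51  1.53
  1.59  1.62  1.66  1.76]
scene 90 svd 1.564 mean [-0.      0.0075]
 polar far pts [-1.89 -1.67 -1.6  -1.5   1.38  1.42  1.46  1.47  1.51  1.54  1.57  1.6
  1.61  1.65  1.76  1.81  2.02]
```

Force jumped to about 13 N with the key angle unchanged: start stop. Add a hair of push and hold for over a second.

Emit:
carry_out(
  increments=[0,0.05,0,0,0,0,0,0,0,0,0,0,0,0,0,0,0,0,0,0,0,0,0,0,0],
)

```text
clock: 28.5
eef_pos: [0.4982, -0.3059, 0.1122]
tool_rot: [0.444, 0.896, -0.003, 0.006]
ft_force: [6.2, -9.3, 6.0]
grip_width: 0.0002
grasp_force: 6.4
```

Emit:
carry_out(
  increments=[0,0,0,0,0,0,0,0,0,0,0,0,0,0,0,0,0,0,0,0,0,0,0,0,0],
)

```text
clock: 29.12
eef_pos: [0.4982, -0.3059, 0.1122]
tool_rot: [0.444, 0.896, -0.003, 0.006]
ft_force: [5.1, -10.0, 5.3]
grip_width: 0.0002
grasp_force: 6.4
```

```bash
python3 c.py; python3 - <<'E'
from ka import *
ang()
E
```

```text
[ 0.4982 -0.3059  0.1122] 2.2224 [  5.1 -10.    5.3] [-2.08 -1.35 -0.06] 0.0001627518035892809 29.125
contact x,y 0.0341 0.0355
top 57 svd -1.576 mean [0.001  0.0061]
 polar far pts [-1.74 -1.7  -1.57 -1.48 -1.34  1.34  1.37  1.44  1.46  1.5   1.5   1.58
  1.62  1.66  1.7 ]
scene 90 svd 1.569 mean [0.     0.0068]
 polar far pts [-1.86 -1.71 -1.58 -1.46  1.33  1.38  1.42  1.44  1.51  1.54  1.56  1.58
  1.66  1.69  1.77  1.82]
```

Force and position are steady at the stop. Guide the key back slowly.

Emit:
carry_out(
  increments=[0,-0.4,0,-0.1,0,0,-0.35,0,-0.1,0,0,-0.35,0,-0.15,0,0,-0.35,0,-0.15,0,0,-0.35,0,-0.15,0],
)

```text
clock: 29.85
eef_pos: [0.5042, -0.3146, 0.1144]
tool_rot: [0.443, 0.897, 0.0, -0.002]
ft_force: [-0.7, 0.7, -0.5]
grip_width: 0.0
grasp_force: 0.0
```

Emit:
carry_out(
  increments=[0,-0.4,0,-0.2,0,0,-0.4,0,-0.2,0,0,-0.5,0,-0.3,0,0,-0.5,0,-0.3,0,0,-1,0,-0.6,0],
)

```text
clock: 30.48
eef_pos: [0.5223, -0.3376, 0.1314]
tool_rot: [0.443, 0.897, 0.0, -0.0]
ft_force: [0.0, 0.4, -0.6]
grip_width: 0.0001
grasp_force: 0.0
```

```bash
python3 c.py; python3 - <<'E'
from ka import *
ang()
E
```

```text
[ 0.5223 -0.3376  0.1314] 2.2239 [ 0.   0.4 -0.6] [-0.01  0.04 -0.03] 0.00011415353437495655 30.475
top 67 svd 2.285 mean [0.0013 0.0046]
 polar far pts [-0.98 -0.84 -0.7  -0.63 -0.6  -0.56 -0.52 -0.44  1.85  1.93  1.97  2.04
  2.06  2.08  2.17  2.19  2.22  2.33  2.4 ]
scene 132 svd 2.285 mean [-0.0005  0.0032]
 polar far pts [-1.19 -0.93 -0.88 -0.84 -0.76 -0.58 -0.5   1.86  2.06  2.09  2.16  2.17
  2.21  2.25  2.28  2.32  2.42  2.82]
```

The key sprang back about 0.72 rad to −0.86, which matches start → run. Lift clear and hand in.

Emit:
carry_out(
  increments=[0,-0.5,0,-2,0,0,0,0,-4,0,0,0,0,-4,0,0,0,0,0,0,0,0,0,0,0],
)

```text
clock: 31.2
eef_pos: [0.5251, -0.3412, 0.2307]
tool_rot: [0.443, 0.897, 0.0, -0.0]
ft_force: [0.2, -0.4, 0.2]
grip_width: -0.0
grasp_force: 0.0
```

```bash
python3 c.py; python3 -c "
from ka import *
ang();p=cam('top');C=cloud(p)
for x,y in((.652,.011),(.565,.005),(.605,-.011),(.605,.022)):
    m=np.hypot(C[...,0]-x,C[...,1]-y)<.009;print(np.median(C[m][:,2]).round(4))
print(bot.job_done())"
```

```text
[ 0.5251 -0.3412  0.2307] 2.2239 [ 0.2 -0.4  0.2] [-0.03  0.02 -0.06] -4.55064144308826e-05 31.2
top 66 svd 2.289 mean [0.0006 0.0051]
 polar far pts [-0.94 -0.81 -0.6  -0.6  -0.57 -0.55 -0.41  1.86  1.96  2.01  2.06  2.07
  2.09  2.19  2.2   2.3   2.37]
scene 131 svd 2.308 mean [-0.0001  0.0022]
 polar far pts [-1.13 -0.95 -0.85 -0.76 -0.69 -0.63 -0.36  2.02  2.15  2.22  2.25  2.29
  2.34  2.5   2.61]
0.0299
0.0298
0.0293
0.0302
the job is handed in; nothing more can be done
None
```

Handed in at about 31 s, with no verdict returned: both blocks measure flat in the tray, the key was held at its start stop for over a second and sprang back about 0.7 rad to run, and the robot was clear; I viewed 12 pictures, two over the limit of 10.

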